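Hinge test on two incubator lids

ROBOT

A 6-joint arm with a two-finger parallel gripper is mounted at the origin on the work surface. World frame = base frame: x ahead of the robot, y to its left, z up, the work surface at z = 0. Lengths are in m, angles in rad, forces in N, time in s.
With the tool pointing down it reaches from about 0.3 to 0.875 m from the base axis. Payload 6.4 kg.
Tool frame: the origin (TCP) lies at the very end of the fingers, on their centre line; the grasp point (between the pads) lies 19 mm behind it; z points along the fingers, y is the line along which they close (so a half turn about z gives the same grasp; the last joint's range is limited). The gripper opens to 85 mm and grips with 20 to 120 N. Pads are 22 mm wide; open, the fingers measure 114 mm over their backs; the gripper's body (76 mm by 85 mm) begins 54 mm behind the grasp point. The pads swing forward as they close: fully open they stand 13 mm farther back than shut.
Start: joints at [-1.389, 0.181, 1.607, -0, 1.354, -0.206], TCP at [0.217, -0.532, 0.2] pointing down, gripper open.
Joint ranges: [-2.99, 2.99], [-0.89, 2.07], [0.3, 2.58], [-1.14, 4.28], [0, 2.63], [-3.12, 3.12]. Speed limits (rad/s): [2.57, 2.57, 3.01, 3.14, 3.14, 3.14].

INTERFACE

Orientations are given as a unit quaternion [w, x, y, z].
In Python, from bench import ctrl gives the robot as it stands.
- The arm moves only by the tool jog_arm, never from a script. Its argument "series" is a list that holds one entry, the list of rows, each a list of 7 numbers: the shift along the tool's x, y, z in mm, then the turn, a rotation vector about the tool's x, y, z in rad, then the finger opening in mm, from 0 to 85.4. In form: [[[tx, ty, tz, rx, ry, rz, gripper], ...]]. A call has exactly 10 rows; each row shifts and turns the commanded pose from where the row before left it, along the tool's axes as they then stand; what a row does not reach is not made up. A row lasts 1/10 s, in which the tool goes at most 50 mm and 8.59 degrees, less where a joint would pass 70% of its speed; a pose out of reach is approached as far as the arm can. A call with a gripper value outside its range is refused whole. The fingers move at their own pace and stop on an object; the grip force is fixed at half the most. Time passes only in rows, so rows that do not move let the fingers close, or fill a call up. It gives the time, the measured TCP pose, the force, the opening and the grip force at its end, in the units of the state.
- ctrl.get_obs(): the state, without advancing time (a new reading comes with each control period).
- ctrl.camera(name): name is "scene" or "side" or "wrist"; returns a dict with "frame" (400x640x3 uint8, blue, green, red), "z_map" (400x640 float32, m along the optical axis (not along the pixel's ray), 0 where there is no reading), "fx", "fy", "cx", "cy" (pixels), "xyz" and "rotation" of the camera in the world. Camera axes: x right, y down, z forward; pixel columns grow to the right and rows downward; lengths in m; the calibration is good to about 2 mm. A picture is of the moment at which its call begins.
- ctrl.hand_in(): hands the job in; it is judged then, once.
The state is a dict: "time_s": time; "q": joint angles; "dq": joint speeds; "joint_efforts": joint torques, N m; "eef_pos": TCP position; "eef_rot": TCP orientation; "wrist_force": force on the tool from outside, world axes, zero at the start; "torque": the same for the moment, N m; "opening": opening from 0.0 (shut) to 1.0 (fully open); "grasp_force": force on a finger pad.
Only numpy, scipy, OpenCV 4.12 (cv2) and the standard library are available. Lean on these libraries where they do the work, as an engineer would, in place of code of your own. Each camera call takes 0.05 s, during which the arm holds its last target. There are 200 camera calls.

TASK

One of these two tube incubators has a worn lid hinge: lift each lid by its bar handle to about half open (45 degrees), let go completely and see whether it holds its angle. Leave the lid that holds standing about half open; the lid that sinks goes shut, and must then be seated by pressing closed fingertips on its thumb pad with about 12 N for a good second (never more than 17 N). Do not shift the rack, the tip box or the bottle.

Things in the scene. Friction and masses are not known exactly. Their poses are not given: they have to be found in the camera images.
- incubator_a: One of two outwardly identical bench tube incubators fixed to the bench: white box 240 mm deep (its own x) x 220 mm wide (y) x 100 mm high, with a grey hinged lid on top. Origin: centre of the underside; z up; its front faces its own -x, towards the robot.
- lid_a (a joint): Lid angle in rad: 0 = closed, on its seal; 0.785 = half open (45 degrees); 1.5 = end stop. On one incubator hinge friction carries the lid at any angle; on the other, worn, one the lid sinks slowly (0.2 to 0.4 rad/s) to closed when let go. Which one is hidden; they look alike. Lifting slowly takes roughly 2 to 10 N at the handle.
- hinge_a (a point): Fixed point on the hinge axis of the lid, at mid width: 100 mm above the bench, 100 mm behind (+x of) the incubator's centre; the axis runs along the incubator's y. The grey lid (0.36 to 0.56 kg, 210 mm from hinge to front edge, 220 mm wide, top 22 mm above the axis) swings up about it, its front edge rising.
- handle_a (a point): Middle of the lid's steel bar handle, moving with the lid: round bar 12 mm thick, 110 mm long, parallel to the hinge, a leg at each end. Lid closed: 155 mm above the bench, 245 mm in front of the hinge axis and 55 mm above it, 33 mm above the lid and 35 mm ahead of its front edge; clear to be straddled from above, fore and aft. It turns between the pads as the lid swings.
- press_a (a point): Centre of the top face of the lid's thumb pad: black rubber 50 x 60 mm, 5 mm thick, on the lid's top, 150 mm in front of the hinge axis; lid closed, 127 mm above the bench. Pressing the pad of the closed lid squeezes the firm lid seal, which is firm and gives only about 1 mm per 35 N, so approach slowly and feel for it.
- incubator_b: One of two outwardly identical bench tube incubators fixed to the bench: white box 240 mm deep (its own x) x 220 mm wide (y) x 100 mm high, with a grey hinged lid on top. Origin: centre of the underside; z up; its front faces its own -x, towards the robot.
- lid_b (a joint): Lid angle in rad: 0 = closed, on its seal; 0.785 = half open (45 degrees); 1.5 = end stop. On one incubator hinge friction carries the lid at any angle; on the other, worn, one the lid sinks slowly (0.2 to 0.4 rad/s) to closed when let go. Which one is hidden; they look alike. Lifting slowly takes roughly 2 to 10 N at the handle.
- hinge_b (a point): Fixed point on the hinge axis of the lid, at mid width: 100 mm above the bench, 100 mm behind (+x of) the incubator's centre; the axis runs along the incubator's y. The grey lid (0.36 to 0.56 kg, 210 mm from hinge to front edge, 220 mm wide, top 22 mm above the axis) swings up about it, its front edge rising.
- handle_b (a point): Middle of the lid's steel bar handle, moving with the lid: round bar 12 mm thick, 110 mm long, parallel to the hinge, a leg at each end. Lid closed: 155 mm above the bench, 245 mm in front of the hinge axis and 55 mm above it, 33 mm above the lid and 35 mm ahead of its front edge; clear to be straddled from above, fore and aft. It turns between the pads as the lid swings.
- press_b (a point): Centre of the top face of the lid's thumb pad: black rubber 50 x 60 mm, 5 mm thick, on the lid's top, 150 mm in front of the hinge axis; lid closed, 127 mm above the bench. Pressing the pad of the closed lid squeezes the firm lid seal, which is firm and gives only about 1 mm per 35 N, so approach slowly and feel for it.
- tube_rack: Bystander: loose red tube rack 130 x 90 x 45 mm, origin at the centre of its underside.
- tip_box: Bystander: loose dark teal pipette tip box with clear cover, 120 x 85 x 70 mm, origin at the centre of its underside.
- reagent_bottle: Bystander: loose white bottle 64 mm in diameter, 110 mm high, origin at the centre of its underside.

How it is judged:
On the way, in this order (a step that is already met when the one before it is completed fails the run):
1. a lid lifted to about half open and let go sinks on its own, untouched (seen above 0.4 rad) (((value of joint lid_a above 0.4 rad and velocity of joint lid_a below -0.08 rad/s and contact force between each of the arm, the fingers and incubator_a below 0.1 N) or (value of joint lid_b above 0.4 rad and velocity of joint lid_b below -0.08 rad/s and contact force between each of the arm, the fingers and incubator_b below 0.1 N))), for 0.1 s.
2. a closed lid's thumb pad is pressed with more than 8 N for half a second (((contact force between the fingers and lid_a_c4 above 8 N and value of joint lid_a below 0.03 rad) or (contact force between the fingers and lid_b_c4 above 8 N and value of joint lid_b below 0.03 rad))), for 0.5 s.
At the end, for the whole second after the job is handed in: One lid stands still and untouched between 0.6 and 1.0 rad (about half open); the other is closed (below 0.02 rad) (((value of joint lid_a between 0.6 and 1 rad and velocity of joint lid_a between -0.02 and 0.02 rad/s and value of joint lid_b below 0.02 rad) or (value of joint lid_b between 0.6 and 1 rad and velocity of joint lid_b between -0.02 and 0.02 rad/s and value of joint lid_a below 0.02 rad))).
It fails at once if a thumb pad is pressed with more than 17 N (contact force between the fingers and lid_a_c4 above 17 N or contact force between the fingers and lid_b_c4 above 17 N).
It fails at once if the tube rack is shifted more than 30 mm (distance of tube_rack from where it was at the start of the episode above 0.03 m).
It fails at once if the tip box is shifted more than 30 mm (distance of tip_box from where it was at the start of the episode above 0.03 m).
It fails at once if the reagent bottle is shifted more than 30 mm (distance of reagent_bottle from where it was at the start of the episode above 0.03 m).
It also fails if it takes over 72 s, if anything falls off the work surface, if the arm or the gripper's body presses on something with over 40 N, if the wrist force passes 120 N, or if a joint passes its speed limit or range.

## Working session

There is one attempt and no reset: what is moved stays moved. The work goes in short steps, Python scripts to look and compute and a tool call to move; the robot and the scene stay as the last step left them, time stands still between calls to the robot, and variables do not carry over. Pictures are saved under pics/ and viewed, at most 10 in all, crops included, and the job is handed in when it is done.

Besides the shell and the picture viewer there is one more tool, called after "Request:" as a command line: name --argument value ..., lists and objects as JSON in quotes. jog_arm: Moves the arm, as the interface text tells. Its arguments: {"type":"object","properties":{"series":{"type":"array"}},"required":["series"]}

```bash
mkdir -p pics; cat > h.py <<'E'
import numpy as np,cv2
from bench import ctrl
def snap(n,f):
    c=ctrl.camera(n); cv2.imwrite('pics/'+f+'.png',c['frame']); np.savez('pics/'+f,**{k:np.array(v) for k,v in c.items()}); return c
def P(c,u,v,z=None):
    z=float(c['z_map'][int(v),int(u)]) if z is None else z
    from scipy.spatial.transform import Rotation as R
    r=np.array(c['rotation']); r=r if r.shape==(3,3) else R.from_quat(r[[1,2,3,0]]).as_matrix()
    return r@np.array([(u-c['cx'])/c['fx']*z,(v-c['cy'])/c['fy']*z,z])+c['xyz']
E
python3 - <<'E'
from h import *
snap('scene','s0');c=snap('side','d0');print(c['rotation'],c['xyz']);o=ctrl.get_obs();print(o)
E
```

```text
[ 0.05658137 -0.12390918  0.85654054 -0.49777843] [0.26311861 1.11758955 0.77375871]
{'time_s': 0.1, 'q': array([-1.38932149e+00,  1.81467901e-01,  1.60793019e+00,  1.76901194e-06,
        1.35381138e+00, -2.06310341e-01]), 'dq': array([-3.59238282e-04, -2.09519606e-03, -2.98033029e-03,  1.33297170e-03,
       -4.32307787e-05,  4.54005024e-04]), 'joint_efforts': array([ 8.79625486e-05, -4.45873725e+01, -3.52237630e+01, -2.53725229e-04,
        4.14669776e-03,  8.44243544e-06]), 'eef_pos': array([ 0.21733775, -0.53173729,  0.19886292]), 'eef_rot': array([-8.08338395e-04,  9.81261364e-01,  1.92679742e-01,  1.09019398e-05]), 'wrist_force': array([ 0.06632899, -0.27822226, -0.24290532]), 'torque': array([0.03226834, 0.02939137, 0.00165159]), 'grasp_force': 0.0, 'opening': 0.9939283802671123}
```

View pics/s0.png

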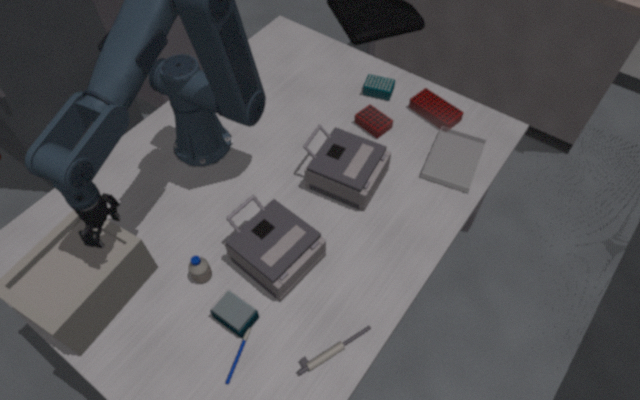

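View pics/d0.png

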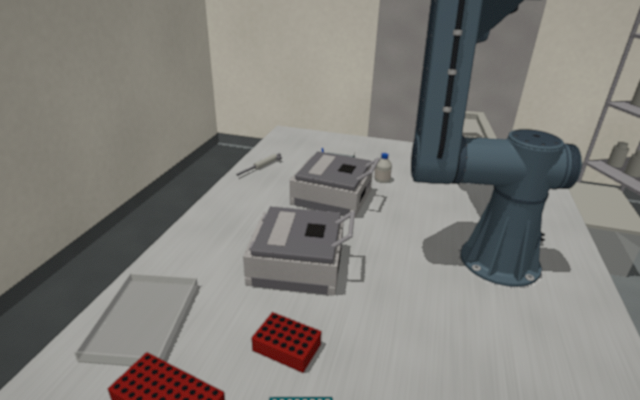

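The scene view shows two incubators, with thumb pads at about (337,152) and (263,229). The bottle is at (198,268), near the closer incubator, and the red rack at (374,121). I'll fit the lid tops from the depth map.

```bash
python3 - <<'E'
from h import *
for f,seeds in (('s0',[(337,152),(263,229)]),('d0',[(316,230),(348,169)])):
    c=np.load('pics/'+f+'.npz'); z=c['z_map']; v,u=np.mgrid[:400,:640]
    from scipy.spatial.transform import Rotation as R
    r=R.from_quat(c['rotation'][[1,2,3,0]]).as_matrix()
    W=np.stack([(u-c['cx'])/c['fx']*z,(v-c['cy'])/c['fy']*z,z],-1)@r.T+c['xyz']
    m=((W[...,2]>.112)&(W[...,2]<.14)&(z>0)).astype(np.uint8)
    m=cv2.morphologyEx(m,cv2.MORPH_OPEN,np.ones((5,5)))
    n,l=cv2.connectedComponents(m)
    g=c['frame'].max(-1)
    for s in seeds:
        k=l==l[s[1],s[0]]; p=W[k]; rect=cv2.minAreaRect(p[:,:2].astype(np.float32)*1000)
        b=k&(g<35); pad=W[b]
        print(f,W[s[1],s[0]],k.sum(),rect,p[:,2].mean(),'pad',b.sum(),np.median(pad,0) if b.any() else g[s[1],s[0]])
    # other objs
    q=((W[...,2]>.02)&(W[...,2]<.5)&(z>0)&(W[...,0]>.15)&(W[...,0]<1.1)&(abs(W[...,1])<.8)).astype(np.uint8)
    n,l,st,ce=cv2.connectedComponentsWithStats(q)
    for i in range(1,n):
        if st[i,4]>60: p=W[l==i]; print(' ',ce[i].round(),p.min(0).round(3),p.max(0).round(3))
    im=cv2.resize(c['frame'][100:310,180:410] if f=='s0' else c['frame'][130:300,230:400],None,fx=3.4 if f=='s0' else 3.5,fy=2.8 if f=='s0' else 3.5,interpolation=cv2.INTER_CUBIC); cv2.imwrite('pics/%sc.png'%f,im[:600,:800])
E
```

```text
s0 [ 1.13700688 -0.74334458  1.41151328] 248252 ((84.195556640625, 554.7215576171875), (3591.274658203125, 3292.870849609375), 9.488574028015137) -0.1687612585392794 pad 5067 [ 0.08669263  1.28940794 -0.19118145]
s0 [ 0.51054767 -0.21405612  0.12847808] 4116 ((551.1287231445312, -216.7769775390625), (222.02671813964844, 215.78050231933594), 85.27539825439453) 0.12435286528377663 pad 187 [ 0.50872765 -0.21383712  0.12882372]
  [238.  96.] [ 0.15  -0.059  0.253] [0.299 0.112 0.5  ]
  [378.  85.] [0.333 0.601 0.02 ] [0.468 0.72  0.062]
  [440. 121.] [0.554 0.353 0.02 ] [0.951 0.748 0.065]
  [373. 119.] [0.414 0.419 0.02 ] [0.56  0.535 0.059]
  [346. 166.] [0.404 0.067 0.02 ] [0.692 0.318 0.171]
  [ 94. 271.] [ 0.15 -0.8   0.02] [ 0.297 -0.458  0.499]
  [274. 246.] [ 0.398 -0.337  0.02 ] [ 0.686 -0.099  0.169]
  [199. 268.] [ 0.375 -0.446  0.02 ] [ 0.436 -0.384  0.117]
  [233. 312.] [ 0.527 -0.499  0.02 ] [ 0.648 -0.413  0.082]
  [327. 353.] [ 0.828 -0.48   0.02 ] [ 0.943 -0.243  0.038]
d0 [0.50380035 0.19040128 0.12821549] 3839 ((552.5908203125, 193.44357299804688), (219.57086181640625, 225.07876586914062), 8.142520904541016) 0.1236592126684368 pad 168 [0.50605525 0.19224948 0.12861951]
d0 [ 0.4991234  -0.1992817   0.12912128] 1796 ((550.2680053710938, -213.1236572265625), (228.17572021484375, 225.38958740234375), 83.76829528808594) 0.12358368075800094 pad 64 [ 0.50408013 -0.20280289  0.12891223]
  [440. 138.] [ 0.15  -0.036  0.257] [0.298 0.118 0.5  ]
  [312. 221.] [ 0.371 -0.504  0.02 ] [0.691 0.323 0.165]
  [262. 161.] [ 0.832 -0.476  0.02 ] [ 0.942 -0.244  0.035]
  [153. 365.] [0.552 0.353 0.02 ] [0.954 0.719 0.057]
  [286. 338.] [0.417 0.425 0.02 ] [0.559 0.537 0.051]
  [300. 398.] [0.354 0.605 0.047] [0.469 0.645 0.056]
```

View pics/s0c.png

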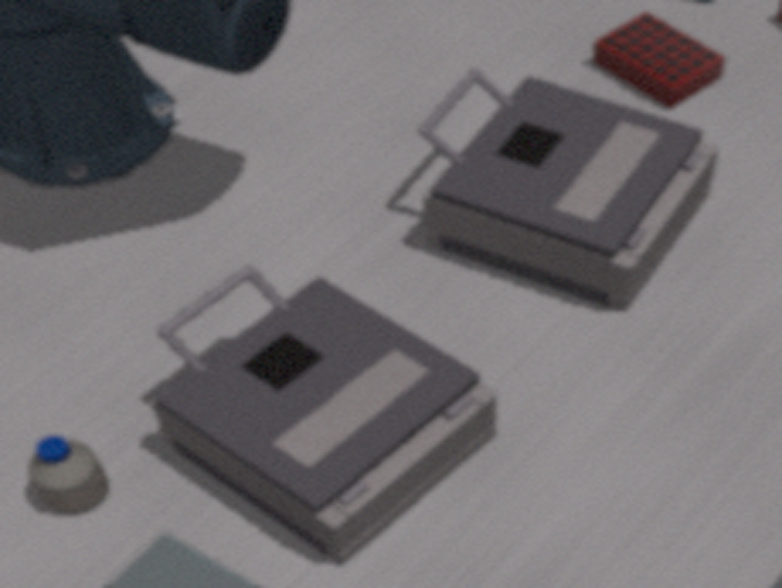

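The crop shows both handles on the robot side, clear to straddle; the bottle is ahead-right of the right-hand incubator. Next I'll measure the handle bars.

```bash
python3 - <<'E'
from h import *
from scipy.spatial.transform import Rotation as R
B={'L':[],'R':[]}
for f in ('s0','d0'):
    c=np.load('pics/'+f+'.npz'); z=c['z_map']; v,u=np.mgrid[:400,:640]
    r=R.from_quat(c['rotation'][[1,2,3,0]]).as_matrix()
    W=np.stack([(u-c['cx'])/c['fx']*z,(v-c['cy'])/c['fy']*z,z],-1)@r.T+c['xyz']
    for n,lo,hi in (('L',.05,.34),('R',-.36,-.08)):
        y=W[...,1];x=W[...,0]
        b=(z>0)&(y>lo)&(y<hi)&(x>.36)&(x<.72)
        m=b&(W[...,2]>.115)&(W[...,2]<.135)&(x>.44); m=cv2.morphologyEx(m.astype(np.uint8),cv2.MORPH_OPEN,np.ones((5,5)))>0
        h=b&(W[...,2]>.148)&(W[...,2]<.18); p=W[h]
        rect=cv2.minAreaRect((W[m][:,:2]*1000).astype(np.float32))
        a=np.polyfit(p[:,1],p[:,0],1)
        print(f,n,'lid',rect,'bar',h.sum(),p.mean(0).round(4),'y',p[:,1].min().round(3),p[:,1].max().round(3),'yaw',-np.degrees(np.arctan(a[0])))
E
```

```text
s0 L lid ((551.8439331054688, 192.5182647705078), (213.04054260253906, 227.6848907470703), 7.950085639953613) bar 122 [0.4181 0.1692 0.1598] y 0.112 0.235 yaw 7.684540077747853
s0 R lid ((551.1287231445312, -216.7769775390625), (222.02674865722656, 215.78048706054688), 85.2754135131836) bar 168 [ 0.4151 -0.2074  0.1593] y -0.266 -0.143 yaw -5.197546304368513
d0 L lid ((552.8931884765625, 193.48681640625), (211.9638214111328, 225.07879638671875), 8.142532348632812) bar 153 [0.4155 0.184  0.1592] y 0.118 0.237 yaw 7.77183154787709
d0 R lid ((552.1768798828125, -213.12820434570312), (230.87815856933594, 212.95358276367188), 85.32123565673828) bar 80 [ 0.4153 -0.192   0.1589] y -0.263 -0.142 yaw -5.203740094506812
```

Request:
jog_arm --series '[[[29, -22, -4, 0, 0, -0.109, 60], [31, -18, -4, 0, 0, -0.109, 60], [33, -15, -4, 0, 0, -0.109, 60], [34, -11, -4, 0, 0, -0.109, 60], [35, -7, -4, 0, 0, -0.109, 60], [36, -3, -4, 0, 0, -0.109, 60], [36, 0, 0, 0, 0, -0.109, 60], [36, 4, 0, 0, 0, -0.109, 60], [35, 8, 0, 0, 0, -0.109, 60], [34, 12, 0, 0, 0, -0.109, 60]]]'

```text
time_s: 1.1
eef_pos: [0.4031, -0.2219, 0.2235]
eef_rot: [-0.0, 0.738, 0.675, -0.0]
wrist_force: [-0.7, -0.4, 0.1]
opening: 0.698
grasp_force: 0.0
```

```bash
cat >> h.py <<'E'
from scipy.spatial.transform import Rotation as Rt
HG={'R':(np.array([.6555,-.2245,.1]),-5.1),'L':(np.array([.656,.2075,.1]),7.9)}
def rel(n):
    o=ctrl.get_obs(); h,y=HG[n]; r=Rt.from_quat(np.array(o['eef_rot'])[[1,2,3,0]]); 
    inc=Rt.from_euler('z',y,degrees=True)
    d=inc.inv().apply(o['eef_pos']-h)*1000
    tgt=inc*Rt.from_matrix([[0,1,0],[1,0,0],[0,0,-1]])
    print('t',round(o['time_s'],2),'tcp rel hinge inc-frame mm (x back,y left,z up)',d.round(1),'turn needed',(r.inv()*tgt).as_rotvec().round(3),'F inc',inc.inv().apply(o['wrist_force']).round(1),'open',round(o['opening']*85.4,1),'grip',round(o['grasp_force'],1),'q',np.round(o['q'],2))
    return o
E
python3 -c "
from h import *
rel('R')
c=snap('wrist','w0');z=c['z_map'];v,u=np.mgrid[:400,:640]
r=np.array(c['rotation']);r=Rt.from_quat(r[[1,2,3,0]]).as_matrix()
W=np.stack([(u-c['cx'])/c['fx']*z,(v-c['cy'])/c['fy']*z,z],-1)@r.T+c['xyz']
m=(z>0)&(abs(W[...,2]-.155)<.015)&(abs(W[...,0]-.415)<.04)&(abs(W[...,1]+.203)<.045)
p=W[m];print(m.sum(),p.mean(0) if m.any() else 0, p.max(0),p.min(0))"
```

```text
t 1.1 tcp rel hinge inc-frame mm (x back,y left,z up) [-251.6  -19.9  123.5] turn needed [-0. -0.  0.] F inc [-0.7 -0.5  0.1] open 59.6 grip 0.0 q [-0.76 -0.11  1.85 -0.    1.39 -0.67]
1953 [ 0.41192511 -0.20070373  0.16045055] [ 0.42124223 -0.15807358  0.16375781] [ 0.40227977 -0.24798413  0.15541308]
```

Request:
jog_arm --series '[[[10, 3, 0, 0, 0, 0, 60], [10, 4, 5, 0, 0, 0, 60], [0, 0, 15, 0, 0, 0, 60], [0, 0, 20, 0, 0, 0, 60], [0, 0, 18, 0, 0, 0, 60], [0, 0, 12, 0, 0, 0, 60], [0, 0, 8, 0, 0, 0, 60], [0, 0, 0, 0, 0, 0, 60], [0, 0, 0, 0, 0, 0, 60], [0, 0, 0, 0, 0, 0, 60]]]'

```text
time_s: 2.15
eef_pos: [0.4121, -0.2047, 0.1466]
eef_rot: [0.001, 0.739, 0.673, 0.0]
wrist_force: [0.3, -0.2, 0.5]
opening: 0.703
grasp_force: 0.0
```

```bash
python3 -c "
from h import *
rel('R')"
```

```text
t 2.15 tcp rel hinge inc-frame mm (x back,y left,z up) [-244.1   -1.9   46.6] turn needed [ 0.001  0.001 -0.004] F inc [ 0.3 -0.2  0.5] open 60.1 grip 0.0 q [-0.72 -0.03  1.94  0.    1.22 -0.63]
```

Request:
jog_arm --series '[[[0, -1, 10, 0, 0, 0, 60], [0, 0, 0, 0, 0, 0, 60], [0, 0, 0, 0, 0, 0, 30], [0, 0, 0, 0, 0, 0, 0], [0, 0, 0, 0, 0, 0, 0], [0, 0, 0, 0, 0, 0, 0], [0, 0, 0, 0, 0, 0, 0], [0, 0, 0, 0, 0, 0, 0], [0, 0, 0, 0, 0, 0, 0], [0, 0, 0, 0, 0, 0, 0]]]'

```text
time_s: 3.15
eef_pos: [0.4106, -0.2041, 0.1357]
eef_rot: [0.0, 0.739, 0.673, 0.0]
wrist_force: [-0.2, 0.2, -0.4]
opening: 0.004
grasp_force: 0.0
```

```bash
python3 -c "
from h import *
rel('R')
R0=np.hypot(245,55);a0=np.arctan2(55,245)
t=np.linspace(0,.82,21);p=np.c_[-R0*np.cos(a0+t),R0*np.sin(a0+t)];print(np.diff(p,axis=0).round(1).tolist())"
```

```text
t 3.15 tcp rel hinge inc-frame mm (x back,y left,z up) [-245.7   -1.4   35.7] turn needed [ 0.     0.    -0.004] F inc [-0.2  0.2 -0.4] open 0.4 grip 0.0 q [-0.72 -0.01  1.95  0.    1.2  -0.63]
[[2.5, 10.0], [2.9, 9.9], [3.3, 9.8], [3.7, 9.6], [4.1, 9.5], [4.4, 9.3], [4.8, 9.1], [5.2, 8.9], [5.5, 8.7], [5.9, 8.4], [6.2, 8.2], [6.6, 7.9], [6.9, 7.6], [7.2, 7.4], [7.5, 7.1], [7.8, 6.7], [8.0, 6.4], [8.3, 6.1], [8.5, 5.7], [8.8, 5.4]]
```

The fingers closed on nothing, so I'll look.

```bash
python3 -c "
from h import *
a=snap('scene','s1');b=snap('side','d1');
i=cv2.resize(a['frame'][150:300,160:360],(640,480),interpolation=cv2.INTER_CUBIC);cv2.imwrite('pics/s1c.png',i)
c=snap('wrist','w1')"
```

```text
(no output)
```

View pics/s1c.png

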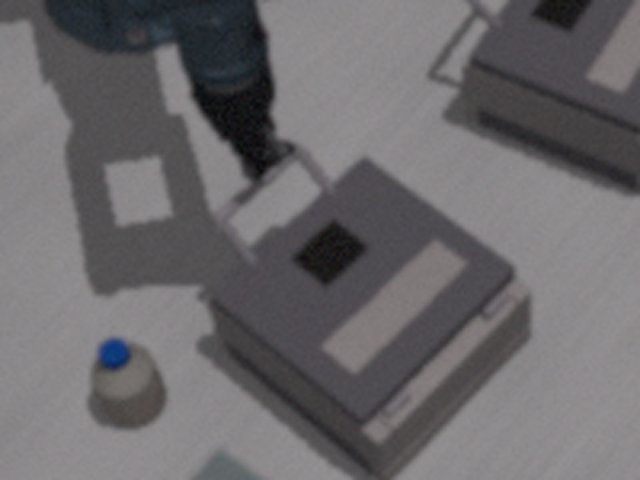

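View pics/w1.png

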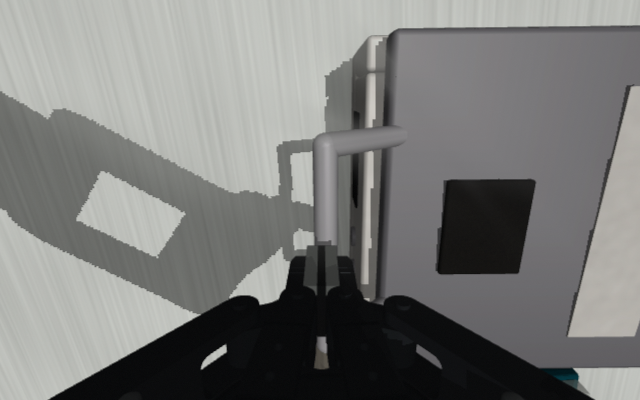

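```bash
python3 -c "
from h import *
c=np.load('pics/w1.npz');print(c['xyz'],c['rotation'],ctrl.get_obs()['opening'])
for p in [(325,150),(325,180),(325,215),(325,235),(325,243),(318,250),(325,252),(332,250),(325,265),(300,265),(345,265),(312,262),(322,280),(322,350),(380,135)]: print(p,P(c,*p).round(4),c['frame'][p[1],p[0]])
print(c['z_map'][240:300:4,296:356:4].round(3))
"
```

```text
[ 0.41746211 -0.12753157  0.31071485] [ 0.15147054  0.98735558 -0.04602166 -0.00822441] -0.003370606534721205
(325, 150) [ 0.4167 -0.1515  0.1621] [160 158 160]
(325, 180) [ 0.4154 -0.1656  0.1605] [155 153 155]
(325, 215) [ 0.4139 -0.1827  0.1609] [148 145 148]
(325, 235) [ 0.413  -0.1926  0.1617] [146 143 145]
(325, 243) [ 0.4126 -0.1971  0.1612] [84 83 85]
(318, 250) [ 0.4097 -0.1931  0.1764] [33 33 33]
(325, 252) [ 0.4128 -0.1931  0.179 ] [54 56 54]
(332, 250) [ 0.4159 -0.1931  0.1776] [67 70 68]
(325, 265) [ 0.4127 -0.1927  0.1913] [48 49 48]
(300, 265) [ 0.4017 -0.1962  0.1831] [18 17 16]
(345, 265) [ 0.4209 -0.1977  0.1836] [21 21 21]
(312, 262) [ 0.4074 -0.1924  0.1884] [58 59 57]
(322, 280) [ 0.4115 -0.1928  0.2023] [10 10 10]
(322, 350) [ 0.4052 -0.2608  0.1612] [123 121 123]
(380, 135) [ 0.4453 -0.1503  0.1376] [132 131 133]
[[0.337 0.338 0.338 0.338 0.338 0.165 0.163 0.163 0.163 0.165 0.166 0.338
  0.338 0.338 0.27 ]
 [0.34  0.338 0.34  0.338 0.339 0.166 0.164 0.163 0.163 0.164 0.167 0.341
  0.339 0.34  0.272]
 [0.341 0.339 0.342 0.149 0.149 0.149 0.15  0.15  0.147 0.15  
[... 468 characters left out ...]
0.132 0.131 0.14
  0.141 0.139 0.141]
 [0.137 0.138 0.13  0.128 0.129 0.129 0.    0.129 0.128 0.129 0.129 0.137
  0.137 0.137 0.138]
 [0.134 0.133 0.126 0.126 0.127 0.126 0.126 0.127 0.127 0.125 0.126 0.134
  0.134 0.133 0.135]
 [0.131 0.131 0.123 0.124 0.124 0.122 0.123 0.123 0.123 0.122 0.123 0.13
  0.131 0.131 0.13 ]
 [0.128 0.128 0.119 0.12  0.12  0.12  0.121 0.121 0.121 0.12  0.121 0.13
  0.128 0.129 0.128]
 [0.114 0.114 0.117 0.117 0.121 0.121 0.12  0.121 0.122 0.115 0.117 0.114
  0.114 0.114 0.117]
 [0.112 0.112 0.113 0.115 0.115 0.122 0.121 0.121 0.114 0.114 0.115 0.112
  0.111 0.111 0.114]
 [0.11  0.111 0.112 0.113 0.113 0.121 0.121 0.12  0.112 0.112 0.111 0.11
  0.109 0.111 0.111]]
```

```bash
python3 -c "
from h import *
for f,t in (('s0',(.217,-.532)),('s1',(.4106,-.204)),('d1',(.4106,-.204))):
    c=np.load('pics/'+f+'.npz'); z=c['z_map']; v,u=np.mgrid[:400,:640]
    r=Rt.from_quat(c['rotation'][[1,2,3,0]]).as_matrix()
    W=np.stack([(u-c['cx'])/c['fx']*z,(v-c['cy'])/c['fy']*z,z],-1)@r.T+c['xyz']
    m=(z>0)&(np.hypot(W[...,0]-t[0],W[...,1]-t[1])<.06)&(W[...,2]>.14)&(W[...,2]<.3)&(c['frame'].max(-1)<90)
    h=W[...,2][m];print(f,m.sum(),np.histogram(h,np.arange(.14,.31,.01)))
c=np.load('pics/d1.npz');cv2.imwrite('pics/d1c.png',cv2.resize(c['frame'][100:250,260:460],(800,600),interpolation=cv2.INTER_CUBIC))
"
```

```text
s0 627 (array([ 49, 226,  86,  43,  39,   0,   0,   0,   0,   0,   9,  28,  35,
        34,  17,  61]), array([0.14, 0.15, 0.16, 0.17, 0.18, 0.19, 0.2 , 0.21, 0.22, 0.23, 0.24,
       0.25, 0.26, 0.27, 0.28, 0.29, 0.3 ]))
s1 319 (array([ 0, 16, 25,  7, 11, 10,  5, 14, 29, 27, 20, 31, 46, 38, 19, 21]), array([0.14, 0.15, 0.16, 0.17, 0.18, 0.19, 0.2 , 0.21, 0.22, 0.23, 0.24,
       0.25, 0.26, 0.27, 0.28, 0.29, 0.3 ]))
d1 650 (array([ 0,  0,  2, 10, 19, 21, 22, 37, 68, 53, 62, 80, 87, 91, 70, 28]), array([0.14, 0.15, 0.16, 0.17, 0.18, 0.19, 0.2 , 0.21, 0.22, 0.23, 0.24,
       0.25, 0.26, 0.27, 0.28, 0.29, 0.3 ]))
```

View pics/d1c.png

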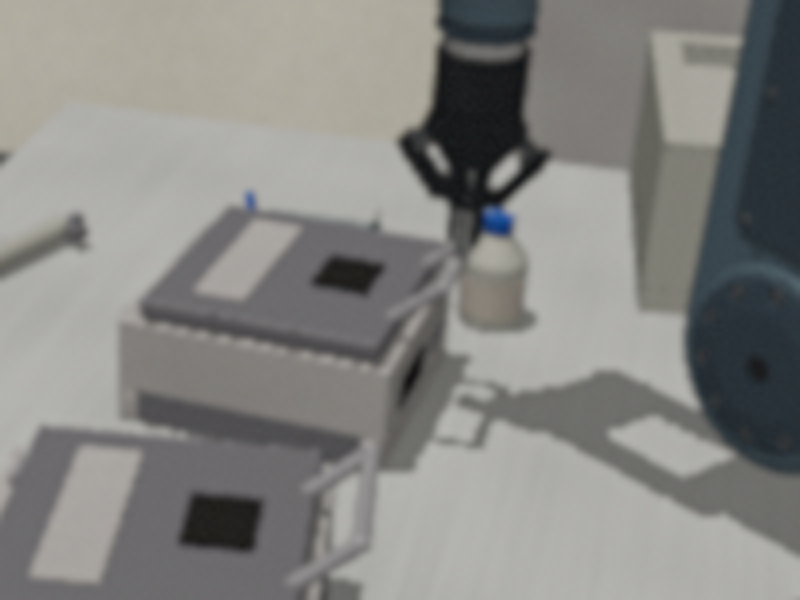

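The picture shows the fingertips ending just above the bar, so the real tip is about 37 mm higher than the reported TCP. I'll open, go lower while watching force, then close again.

Request:
jog_arm --series '[[[0, 1, 0, 0, 0, 0, 45], [0, 1, 0, 0, 0, 0, 45], [0, 0, 0, 0, 0, 0, 45], [0, 0, 0, 0, 0, 0, 45], [0, 0, 5, 0, 0, 0, 45], [0, 0, 6, 0, 0, 0, 45], [0, 0, 6, 0, 0, 0, 45], [0, 0, 6, 0, 0, 0, 45], [0, 0, 4, 0, 0, 0, 45], [0, 0, 0, 0, 0, 0, 45]]]'

```text
time_s: 4.3
eef_pos: [0.4121, -0.2039, 0.1078]
eef_rot: [-0.001, 0.739, 0.673, -0.0]
wrist_force: [-0.3, 0.7, 0.7]
opening: 0.532
grasp_force: 0.0
```

```bash
python3 -c "
from h import *
rel('R')
c=snap('wrist','w2')"
```

```text
t 4.3 tcp rel hinge inc-frame mm (x back,y left,z up) [-244.3   -1.1    7.8] turn needed [-0.001 -0.001 -0.004] F inc [-0.4  0.7  0.7] open 45.4 grip 0.0 q [-0.72  0.03  1.97  0.    1.14 -0.63]
```

View pics/w2.png

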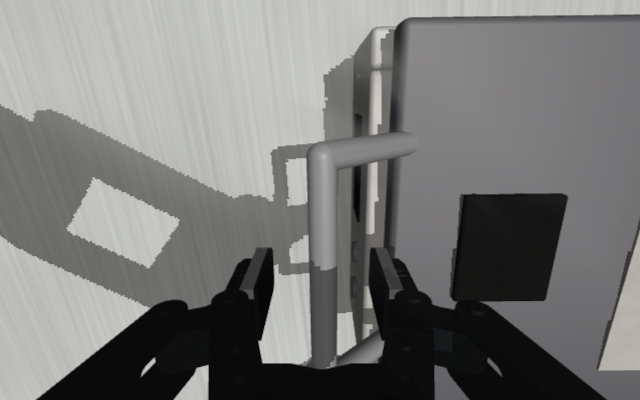

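The bar (u≈322) is centred between the pads (272 and 372).

```bash
python3 -c "
from h import *
c=np.load('pics/w2.npz')
for p in [(263,250),(266,253),(379,250),(375,253),(384,256),(322,240)]: print(p,P(c,*p).round(4))"
```

```text
(263, 250) [ 0.3869 -0.1907  0.1486]
(266, 253) [ 0.389  -0.1904  0.1525]
(379, 250) [ 0.438  -0.1948  0.1498]
(375, 253) [ 0.4359 -0.195   0.152 ]
(384, 256) [ 0.4393 -0.1953  0.1547]
(322, 240) [ 0.414  -0.1823  0.1618]
```

Request:
jog_arm --series '[[[1, 0, 3, 0, 0, 0, 45], [0, 0, 3, 0, 0, 0, 45], [0, 0, 0, 0, 0, 0, 20], [0, 0, 0, 0, 0, 0, 0], [0, 0, 0, 0, 0, 0, 0], [0, 0, 0, 0, 0, 0, 0], [0, 0, 0, 0, 0, 0, 0], [0, 0, 0, 0, 0, 0, 0], [0, 0, 0, 0, 0, 0, 0], [0, 0, 0, 0, 0, 0, 0]]]'

```text
time_s: 5.35
eef_pos: [0.4131, -0.2033, 0.1029]
eef_rot: [0.0, 0.739, 0.673, 0.0]
wrist_force: [3.8, 1.4, -0.0]
opening: 0.122
grasp_force: 58.5
```

```bash
python3 -c "
from h import *
rel('R')"
```

```text
t 5.35 tcp rel hinge inc-frame mm (x back,y left,z up) [-243.3   -0.5    2.9] turn needed [ 0.001  0.    -0.004] F inc [ 3.7  1.7 -0. ] open 10.4 grip 58.5 q [-0.72  0.04  1.98  0.    1.13 -0.62]
```

Request:
jog_arm --series '[[[0, 2.5, -10, 0, 0, 0, 0], [0, 3, -10, 0, 0, 0, 0], [0, 3.3, -9.8, 0, 0, 0, 0], [0, 3.7, -9.6, 0, 0, 0, 0], [0, 4.1, -9.5, 0, 0, 0, 0], [0, 4.4, -9.3, 0, 0, 0, 0], [0, 4.8, -9.1, 0, 0, 0, 0], [0, 5.2, -8.9, 0, 0, 0, 0], [0, 5.5, -8.7, 0, 0, 0, 0], [0, 5.9, -8.4, 0, 0, 0, 0]]]'

```text
time_s: 6.35
eef_pos: [0.4539, -0.2066, 0.1965]
eef_rot: [-0.002, 0.739, 0.674, -0.001]
wrist_force: [-6.1, 1.7, -0.6]
opening: 0.115
grasp_force: 58.3
```

```bash
python3 -c "
from h import *
rel('R')"
```

```text
t 6.35 tcp rel hinge inc-frame mm (x back,y left,z up) [-2.024e+02 -1.000e-01  9.650e+01] turn needed [-0.004 -0.001 -0.004] F inc [-6.2  1.1 -0.6] open 9.8 grip 58.3 q [-0.66  0.01  1.8  -0.    1.34 -0.57]
```

Force is low and the arc fits. Continuing.

Request:
jog_arm --series '[[[0, 6.2, -8.2, 0, 0, 0, 0], [0, 6.6, -7.9, 0, 0, 0, 0], [0, 6.9, -7.6, 0, 0, 0, 0], [0, 7.2, -7.4, 0, 0, 0, 0], [0, 7.5, -7.1, 0, 0, 0, 0], [0, 7.8, -6.7, 0, 0, 0, 0], [0, 8, -6.4, 0, 0, 0, 0], [0, 8.3, -6.1, 0, 0, 0, 0], [0, 8.5, -5.7, 0, 0, 0, 0], [0, 8.8, -5.4, 0, 0, 0, 0]]]'

```text
time_s: 7.35
eef_pos: [0.5295, -0.2129, 0.2679]
eef_rot: [-0.001, 0.739, 0.674, -0.0]
wrist_force: [-13.4, 7.5, 12.5]
opening: 0.118
grasp_force: 58.5
```

```bash
python3 -c "
from h import *
rel('R')"
```

```text
t 7.35 tcp rel hinge inc-frame mm (x back,y left,z up) [-126.5    0.3  167.9] turn needed [-0.002 -0.001 -0.003] F inc [-14.    6.3  12.5] open 10.1 grip 58.5 q [-0.59  0.12  1.53 -0.    1.49 -0.5 ]
```

Request:
jog_arm --series '[[[0, 0, 0, 0, 0, 0, 60], [0, 0, 0, 0, 0, 0, 60], [0, 0, -10, 0, 0, 0, 60], [0, 0, -25, 0, 0, 0, 60], [0, 0, -25, 0, 0, 0, 60], [0, 0, -20, 0, 0, 0, 60], [0, 0, 0, 0, 0, 0, 60], [0, 0, 0, 0, 0, 0, 60], [0, 0, 0, 0, 0, 0, 60], [0, 0, 0, 0, 0, 0, 60]]]'

```text
time_s: 8.35
eef_pos: [0.5299, -0.214, 0.343]
eef_rot: [-0.001, 0.739, 0.673, -0.0]
wrist_force: [-0.1, -0.3, 0.8]
opening: 0.706
grasp_force: 0.0
```

```bash
cat >> h.py <<'E'
def lid(n,f):
    c=ctrl.camera('scene'); cv2.imwrite('pics/'+f+'.png',c['frame']); z=c['z_map'];h,y=HG[n];v,u=np.mgrid[:400,:640]
    r=Rt.from_quat(np.array(c['rotation'])[[1,2,3,0]]).as_matrix()
    W=np.stack([(u-c['cx'])/c['fx']*z,(v-c['cy'])/c['fy']*z,z],-1)@r.T+c['xyz']
    D=(W-h)@Rt.from_euler('z',y,degrees=True).as_matrix()
    rad=np.hypot(D[...,0],D[...,2]); an=np.pi-np.arctan2(D[...,2],D[...,0])
    m=(z>0)&(abs(D[...,1])<.1)&(rad>.1)&(rad<.2)&(D[...,2]>.01)
    a=an[m]-np.arcsin(.022/rad[m]); print(n,'t',ctrl.get_obs()['time_s'],'lid angle med',np.percentile(a,[25,50,75]).round(3),m.sum())
E
python3 -c "
from h import *
lid('R','l1');lid('R','l2');lid('L','l3')
rel('R')"
```

```text
R t 8.4 lid angle med [0.666 0.681 0.696] 2124
R t 8.45 lid angle med [0.657 0.671 0.688] 2118
L t 8.5 lid angle med [0.003 0.019 0.037] 1227
t 8.5 tcp rel hinge inc-frame mm (x back,y left,z up) [-125.8   -0.8  243.7] turn needed [-0.001 -0.001 -0.004] F inc [ 0.1 -0.5 -0.6] open 60.2 grip 0.0 q [-0.59  0.09  1.42  0.    1.63 -0.5 ]
```

R sinks at about 0.2 rad/s, so it is the worn one. I'll wait clear above its thumb pad with the fingers closed.

Request:
jog_arm --series '[[[0, 0, 0, 0, 0, 0, 0], [0, -4, 0, 0, 0, 0, 0], [0, -7, 0, 0, 0, 0, 0], [0, -7, 0, 0, 0, 0, 0], [0, -6, 0, 0, 0, 0, 0], [0, 0, 0, 0, 0, 0, 0], [0, 0, 0, 0, 0, 0, 0], [0, 0, 0, 0, 0, 0, 0], [0, 0, 0, 0, 0, 0, 0], [0, 0, 0, 0, 0, 0, 0]]]'

```text
time_s: 9.5
eef_pos: [0.5066, -0.212, 0.3444]
eef_rot: [-0.0, 0.739, 0.673, -0.0]
wrist_force: [0.1, -0.5, -0.4]
opening: 0.002
grasp_force: 0.0
```

Request:
jog_arm --series '[[[0, 0, 0, 0, 0, 0, 0], [0, 0, 0, 0, 0, 0, 0], [0, 0, 0, 0, 0, 0, 0], [0, 0, 0, 0, 0, 0, 0], [0, 0, 0, 0, 0, 0, 0], [0, 0, 0, 0, 0, 0, 0], [0, 0, 0, 0, 0, 0, 0], [0, 0, 0, 0, 0, 0, 0], [0, 0, 0, 0, 0, 0, 0], [0, 0, 0, 0, 0, 0, 0]]]'

```text
time_s: 10.5
eef_pos: [0.5065, -0.212, 0.3445]
eef_rot: [-0.0, 0.739, 0.673, 0.0]
wrist_force: [0.0, -0.3, -0.0]
opening: -0.001
grasp_force: 0.0
```

Request:
jog_arm --series '[[[0, 0, 0, 0, 0, 0, 0], [0, 0, 0, 0, 0, 0, 0], [0, 0, 0, 0, 0, 0, 0], [0, 0, 0, 0, 0, 0, 0], [0, 0, 0, 0, 0, 0, 0], [0, 0, 0, 0, 0, 0, 0], [0, 0, 0, 0, 0, 0, 0], [0, 0, 0, 0, 0, 0, 0], [0, 0, 0, 0, 0, 0, 0], [0, 0, 0, 0, 0, 0, 0]]]'

```text
time_s: 11.5
eef_pos: [0.5065, -0.212, 0.3445]
eef_rot: [-0.0, 0.739, 0.673, 0.0]
wrist_force: [-0.0, 0.5, -1.4]
opening: -0.0
grasp_force: 0.0
```

```bash
python3 -c "
from h import *
lid('R','l4')
rel('R')
c=snap('wrist','w3')
v,u=np.nonzero(c['z_map'][:300]>0)
for v in range(200,330,8): print(v,P(c,322,v).round(4),P(c,330,v).round(4))"
```

```text
R t 11.55 lid angle med [0.003 0.018 0.034] 1710
t 11.55 tcp rel hinge inc-frame mm (x back,y left,z up) [-149.5   -0.8  244.5] turn needed [-0.    -0.    -0.004] F inc [-0.2 -0.4  0.5] open -0.1 grip 0.0 q [-0.61  0.04  1.47 -0.    1.63 -0.52]
200 [ 0.502  -0.2609  0.1239] [ 0.5119 -0.2622  0.1229]
208 [ 0.5009 -0.2719  0.1225] [ 0.511  -0.2727  0.1227]
216 [ 0.4999 -0.2826  0.1224] [ 0.5101 -0.2835  0.1226]
224 [ 0.4989 -0.2937  0.1217] [ 0.5091 -0.2948  0.1215]
232 [ 0.4979 -0.3047  0.1219] [ 0.5082 -0.3052  0.123 ]
240 [ 0.4969 -0.3151  0.1236] [ 0.5072 -0.317   0.1216]
248 [ 0.5074 -0.2003  0.385 ] [ 0.5109 -0.2009  0.3846]
256 [ 0.5074 -0.2009  0.3917] [ 0.5107 -0.2013  0.3914]
264 [ 0.5074 -0.2005  0.3993] [ 0.5106 -0.2014  0.3983]
272 [ 0.5073 -0.2013  0.4042] [ 0.5104 -0.2011  0.405 ]
280 [ 0.5073 -0.2016  0.4096] [ 0.5103 -0.2012  0.4107]
288 [ 0.5072 -0.202   0.4144] [ 0.5101 -0.2024  0.4142]
296 [ 0.5069 -0.2057  0.4138] [ 0.5101 -0.201   0.4213]
304 [ 0.5066 -0.2089  0.4141] [ 0.51   -0.2005  0.4265]
312 [ 0.5063 -0.2121  0.4144] [ 0.5099 -0.1999  0.4314]
320 [ 0.506  -0.2158  0.4141] [ 0.5097 -0.2017  0.4329]
328 [ 0.5056 -0.2193  0.4141] [ 0.5091 -0.2105  0.4256]
```

Request:
jog_arm --series '[[[0, 0, 15, 0, 0, 0, 0], [0, 0, 30, 0, 0, 0, 0], [0, 0, 35, 0, 0, 0, 0], [0, 0, 35, 0, 0, 0, 0], [0, 0, 35, 0, 0, 0, 0], [0, 0, 30, 0, 0, 0, 0], [0, 0, 25, 0, 0, 0, 0], [0, 0, 15, 0, 0, 0, 0], [0, 0, 10, 0, 0, 0, 0], [0, 0, 5, 0, 0, 0, 0]]]'

```text
time_s: 12.6
eef_pos: [0.5063, -0.2119, 0.1088]
eef_rot: [-0.0, 0.739, 0.673, -0.0]
wrist_force: [-0.7, 0.2, -0.7]
opening: 0.002
grasp_force: 0.0
```

```bash
python3 -c "
from h import *
rel('R')
c=snap('wrist','w4')
for v in range(225,262,2): print(v,P(c,322,v).round(4),P(c,312,v).round(4),P(c,332,v).round(4))"
```

```text
t 12.6 tcp rel hinge inc-frame mm (x back,y left,z up) [-149.7   -0.7    8.8] turn needed [-0.001 -0.    -0.004] F inc [-0.7  0.1 -0.7] open 0.2 grip 0.0 q [-0.61  0.22  1.75  0.    1.17 -0.52]
225 [ 0.5075 -0.1976  0.1286] [ 0.5025 -0.1972  0.1285] [ 0.5125 -0.198   0.1288]
227 [ 0.5074 -0.1987  0.1286] [ 0.5024 -0.1985  0.1279] [ 0.5124 -0.1998  0.127 ]
229 [ 0.5073 -0.2001  0.1279] [ 0.5022 -0.1997  0.1277] [ 0.5123 -0.2009  0.1271]
231 [ 0.5071 -0.2016  0.1267] [ 0.5021 -0.2009  0.1274] [ 0.5122 -0.2016  0.1279]
233 [ 0.5071 -0.2024  0.1275] [ 0.5021 -0.2012  0.1292] [ 0.5121 -0.2028  0.1277]
235 [ 0.5069 -0.2037  0.127 ] [ 0.5019 -0.2029  0.1277] [ 0.512  -0.204   0.1276]
237 [ 0.5069 -0.2042  0.1285] [ 0.5017 -0.2045  0.1267] [ 0.5119 -0.2047  0.1283]
239 [ 0.5067 -0.2058  0.1273] [ 0.5017 -0.205   0.128 ] [ 0.5118 -0.2059  0.1281]
241 [ 0.5066 -0.2069  0.1273] [ 0.5016 -0.2063  0.1277] [ 0.5117 -0.2069  0.1283]
243 [ 0.5065 -0.208   0.1273] [ 0.5014 -0.2075  0.1273] [ 0.5117 -0.2081  0.1283]
245 [ 0.5072 -0.2012  0.1442] [ 0.5026 -0.2007  0.1443] [ 0.5117 -0.2014  0.1447]
247 [ 0.5072 -0.2012  0.1463] [ 0.5027 -0.2003  0.1473] [ 0.5117 -0.2014  0.1468]
249 [ 0.5072 -0.2004  0.1499] [ 0.5028 -0.2002  0.1495] [ 0.5116 -0.2013  0.149 ]
251 [ 0.5072 -0.2012  0.1503] [ 0.5028 -0.2005  0.151 ] [ 0.5116 -0.2014  0.1507]
253 [ 0.5072 -0.201   0.1527] [ 0.5029 -0.2004  0.1531] [ 0.5115 -0.2009  0.1536]
255 [ 0.5072 -0.2006  0.1554] [ 0.503  -0.2004  0.155 ] [ 0.5115 -0.2012  0.155 ]
257 [ 0.5072 -0.2011  0.1563] [ 0.503  -0.2005  0.1567] [ 0.5114 -0.2014  0.1563]
259 [ 0.5072 -0.2008  0.1586] [ 0.5031 -0.2001  0.1591] [ 0.5114 -0.2012  0.1586]
261 [ 0.5072 -0.2005  0.1608] [ 0.5031 -0.2005  0.1602] [ 0.5113 -0.201   0.1606]
```

Tip is about 15 mm above the pad. I'll come down 10 mm, then creep.

Request:
jog_arm --series '[[[0, 0, 2, 0, 0, 0, 0], [0, 0, 2, 0, 0, 0, 0], [0, 0, 2, 0, 0, 0, 0], [0, 0, 1, 0, 0, 0, 0], [0, 0, 1, 0, 0, 0, 0], [0, 0, 1, 0, 0, 0, 0], [0, 0, 0.5, 0, 0, 0, 0], [0, 0, 0.5, 0, 0, 0, 0], [0, 0, 0, 0, 0, 0, 0], [0, 0, 0, 0, 0, 0, 0]]]'

```text
time_s: 13.65
eef_pos: [0.5065, -0.212, 0.0995]
eef_rot: [-0.0, 0.739, 0.673, -0.0]
wrist_force: [0.5, 0.4, -1.0]
opening: 0.002
grasp_force: 0.0
```

Request:
jog_arm --series '[[[0, 0, 0.2, 0, 0, 0, 0], [0, 0, 0.2, 0, 0, 0, 0], [0, 0, 0.2, 0, 0, 0, 0], [0, 0, 0.2, 0, 0, 0, 0], [0, 0, 0.2, 0, 0, 0, 0], [0, 0, 0.2, 0, 0, 0, 0], [0, 0, 0.2, 0, 0, 0, 0], [0, 0, 0.1, 0, 0, 0, 0], [0, 0, 0, 0, 0, 0, 0], [0, 0, 0, 0, 0, 0, 0]]]'

```text
time_s: 14.65
eef_pos: [0.5065, -0.212, 0.098]
eef_rot: [-0.0, 0.739, 0.673, -0.0]
wrist_force: [0.2, 0.4, -0.2]
opening: 0.001
grasp_force: 0.0
```

Request:
jog_arm --series '[[[0, 0, 0.2, 0, 0, 0, 0], [0, 0, 0.2, 0, 0, 0, 0], [0, 0, 0.2, 0, 0, 0, 0], [0, 0, 0.2, 0, 0, 0, 0], [0, 0, 0.2, 0, 0, 0, 0], [0, 0, 0.2, 0, 0, 0, 0], [0, 0, 0.2, 0, 0, 0, 0], [0, 0, 0.1, 0, 0, 0, 0], [0, 0, 0, 0, 0, 0, 0], [0, 0, 0, 0, 0, 0, 0]]]'

```text
time_s: 15.65
eef_pos: [0.5065, -0.212, 0.0965]
eef_rot: [-0.0, 0.739, 0.673, 0.0]
wrist_force: [0.6, -0.2, 0.2]
opening: 0.004
grasp_force: 0.0
```

```bash
python3 -c "
from h import *
rel('R')"
```

```text
t 15.65 tcp rel hinge inc-frame mm (x back,y left,z up) [-149.5   -0.8   -3.5] turn needed [-0.    -0.    -0.004] F inc [ 0.7 -0.2  0.2] open 0.3 grip 0.0 q [-0.61  0.24  1.76  0.    1.14 -0.52]
```

```bash
python3 -c "
from h import *
c=snap('wrist','w5')
for v in range(239,252,1): print(v,P(c,322,v).round(4),P(c,312,v).round(4),P(c,332,v).round(4))"
```

```text
239 [ 0.5074 -0.2001  0.1279] [ 0.5027 -0.2     0.1273] [ 0.5121 -0.2004  0.1284]
240 [ 0.5073 -0.2012  0.1267] [ 0.5026 -0.2008  0.1266] [ 0.5121 -0.2011  0.1278]
241 [ 0.5073 -0.2011  0.1279] [ 0.5027 -0.2006  0.1282] [ 0.512  -0.2016  0.1278]
242 [ 0.5073 -0.202   0.1272] [ 0.5026 -0.2011  0.1282] [ 0.512  -0.2018  0.1286]
243 [ 0.5073 -0.202   0.1283] [ 0.5026 -0.2017  0.1279] [ 0.5119 -0.2028  0.1275]
244 [ 0.5072 -0.2024  0.1284] [ 0.5025 -0.2023  0.1277] [ 0.5119 -0.2028  0.1285]
245 [ 0.5073 -0.2012  0.1322] [ 0.5028 -0.2007  0.1323] [ 0.5119 -0.2013  0.1327]
246 [ 0.5074 -0.2009  0.1338] [ 0.5028 -0.2006  0.1337] [ 0.5119 -0.2011  0.1342]
247 [ 0.5074 -0.2008  0.1352] [ 0.5029 -0.2006  0.1346] [ 0.5118 -0.2021  0.1333]
248 [ 0.5074 -0.2005  0.1367] [ 0.5029 -0.2005  0.1359] [ 0.5118 -0.2013  0.1359]
249 [ 0.5073 -0.2011  0.1364] [ 0.5029 -0.201   0.1359] [ 0.5118 -0.2013  0.1369]
250 [ 0.5074 -0.2007  0.1382] [ 0.5029 -0.2007  0.1376] [ 0.5117 -0.2015  0.1375]
251 [ 0.5074 -0.2008  0.1391] [ 0.5031 -0.2     0.1398] [ 0.5117 -0.2013  0.1389]
```

Request:
jog_arm --series '[[[0, 0, 0.1, 0, 0, 0, 0], [0, 0, 0.1, 0, 0, 0, 0], [0, 0, 0.1, 0, 0, 0, 0], [0, 0, 0.1, 0, 0, 0, 0], [0, 0, 0.1, 0, 0, 0, 0], [0, 0, 0.1, 0, 0, 0, 0], [0, 0, 0.1, 0, 0, 0, 0], [0, 0, 0, 0, 0, 0, 0], [0, 0, 0, 0, 0, 0, 0], [0, 0, 0, 0, 0, 0, 0]]]'

```text
time_s: 16.7
eef_pos: [0.5065, -0.212, 0.0958]
eef_rot: [0.0, 0.739, 0.673, 0.0]
wrist_force: [-0.5, 0.3, 0.3]
opening: 0.005
grasp_force: 0.0
```

Request:
jog_arm --series '[[[0, 0, 0.2, 0, 0, 0, 0], [0, 0, 0.2, 0, 0, 0, 0], [0, 0, 0.2, 0, 0, 0, 0], [0, 0, 0.2, 0, 0, 0, 0], [0, 0, 0.1, 0, 0, 0, 0], [0, 0, 0.1, 0, 0, 0, 0], [0, 0, 0, 0, 0, 0, 0], [0, 0, 0, 0, 0, 0, 0], [0, 0, 0, 0, 0, 0, 0], [0, 0, 0, 0, 0, 0, 0]]]'

```text
time_s: 17.7
eef_pos: [0.5066, -0.2121, 0.0954]
eef_rot: [0.0, 0.739, 0.674, -0.0]
wrist_force: [-1.2, 2.2, 5.1]
opening: 0.0
grasp_force: 3.1
```

Contact at 5 N, about 8 N per commanded mm.

Request:
jog_arm --series '[[[0, 0, 0.2, 0, 0, 0, 0], [0, 0, 0.2, 0, 0, 0, 0], [0, 0, 0.2, 0, 0, 0, 0], [0, 0, 0, 0, 0, 0, 0], [0, 0, 0, 0, 0, 0, 0], [0, 0, 0, 0, 0, 0, 0], [0, 0, 0, 0, 0, 0, 0], [0, 0, 0, 0, 0, 0, 0], [0, 0, 0, 0, 0, 0, 0], [0, 0, 0, 0, 0, 0, 0]]]'

```text
time_s: 18.7
eef_pos: [0.5066, -0.2121, 0.0954]
eef_rot: [0.0, 0.739, 0.674, -0.0]
wrist_force: [-4.2, 2.2, 9.9]
opening: -0.0
grasp_force: 5.2
```

Request:
jog_arm --series '[[[0, 0, 0.2, 0, 0, 0, 0], [0, 0, 0, 0, 0, 0, 0], [0, 0, 0, 0, 0, 0, 0], [0, 0, 0, 0, 0, 0, 0], [0, 0, 0, 0, 0, 0, 0], [0, 0, 0, 0, 0, 0, 0], [0, 0, 0, 0, 0, 0, 0], [0, 0, 0, 0, 0, 0, 0], [0, 0, 0, 0, 0, 0, 0], [0, 0, 0, 0, 0, 0, 0]]]'

```text
time_s: 19.7
eef_pos: [0.5066, -0.2121, 0.0954]
eef_rot: [0.0, 0.739, 0.674, -0.0]
wrist_force: [-4.0, 3.9, 12.1]
opening: 0.004
grasp_force: 5.9
```

Request:
jog_arm --series '[[[0, 0, 0, 0, 0, 0, 0], [0, 0, 0, 0, 0, 0, 0], [0, 0, 0, 0, 0, 0, 0], [0, 0, 0, 0, 0, 0, 0], [0, 0, 0, 0, 0, 0, 0], [0, 0, 0, 0, 0, 0, 0], [0, 0, 0, 0, 0, 0, 0], [0, 0, 0, 0, 0, 0, 0], [0, 0, 0, 0, 0, 0, 0], [0, 0, 0, 0, 0, 0, 0]]]'

```text
time_s: 20.7
eef_pos: [0.5066, -0.2121, 0.0954]
eef_rot: [0.0, 0.739, 0.674, -0.0]
wrist_force: [-5.5, 2.8, 12.5]
opening: 0.002
grasp_force: 5.9
```

Request:
jog_arm --series '[[[0, 0, -2, 0, 0, 0, 0], [0, 0, -10, 0, 0, 0, 0], [0, 0, -25, 0, 0, 0, 0], [0, 0, -30, 0, 0, 0, 0], [0, 0, -30, 0, 0, 0, 45], [0, 0, -20, 0, 0, 0, 45], [0, 0, 0, 0, 0, 0, 45], [0, 0, 0, 0, 0, 0, 45], [0, 0, 0, 0, 0, 0, 45], [0, 0, 0, 0, 0, 0, 45]]]'

```text
time_s: 21.7
eef_pos: [0.5057, -0.2115, 0.2094]
eef_rot: [-0.001, 0.739, 0.673, -0.0]
wrist_force: [-0.1, -0.7, 0.3]
opening: 0.525
grasp_force: 0.0
```

```bash
python3 -c "
from h import *
lid('R','l5');rel('L')"
```

```text
R t 21.75 lid angle med [0.003 0.017 0.035] 1698
t 21.75 tcp rel hinge inc-frame mm (x back,y left,z up) [-206.3 -394.5  109.6] turn needed [-0.002 -0.001 -0.231] F inc [-0.5  0.7  0.5] open 45.0 grip 0.0 q [-0.61  0.11  1.66  0.    1.37 -0.52]
```

Request:
jog_arm --series '[[[0, 0, 0, 0, 0, -0.077, 45], [0, 0, 0, 0, 0, -0.077, 45], [0, 0, 0, 0, 0, -0.077, 45], [40, -5, 0, 0, 0, 0, 45], [48, -6, 0, 0, 0, 0, 45], [48, -6, 0, 0, 0, 0, 45], [48, -6, 0, 0, 0, 0, 45], [48, -6, 0, 0, 0, 0, 45], [48, -6, 0, 0, 0, 0, 45], [48, -3, 0, 0, 0, 0, 45]]]'

```text
time_s: 22.75
eef_pos: [0.4225, 0.1093, 0.2106]
eef_rot: [-0.0, 0.657, 0.754, -0.0]
wrist_force: [1.2, 1.0, 0.9]
opening: 0.528
grasp_force: 0.0
```

Request:
jog_arm --series '[[[35, 0, 0, 0, 0, 0, 45], [20, 0, 0, 0, 0, 0, 45], [10, 0, 10, 0, 0, 0, 45], [0, 0, 10, 0, 0, 0, 45], [0, 0, 0, 0, 0, 0, 45], [0, 0, 0, 0, 0, 0, 45], [0, 0, 0, 0, 0, 0, 45], [0, 0, 0, 0, 0, 0, 45], [0, 0, 0, 0, 0, 0, 45], [0, 0, 0, 0, 0, 0, 45]]]'

```text
time_s: 23.75
eef_pos: [0.4151, 0.1718, 0.1913]
eef_rot: [0.0, 0.657, 0.754, 0.0]
wrist_force: [-0.1, -0.2, 0.2]
opening: 0.527
grasp_force: 0.0
```

```bash
python3 -c "
from h import *
rel('L')
c=snap('wrist','w6');z=c['z_map'];v,u=np.mgrid[:400,:640]
r=np.array(c['rotation']);r=Rt.from_quat(r[[1,2,3,0]]).as_matrix()
W=np.stack([(u-c['cx'])/c['fx']*z,(v-c['cy'])/c['fy']*z,z],-1)@r.T+c['xyz']
D=(W-HG['L'][0])@Rt.from_euler('z',7.9,degrees=True).as_matrix()*1000
m=(z>0)&(abs(D[...,2]-60)<12)&(abs(D[...,0]+245)<30)&(abs(D[...,1])<45)
p=D[m];print(m.sum(),p.mean(0),p.max(0),p.min(0))"
```

```text
t 23.75 tcp rel hinge inc-frame mm (x back,y left,z up) [-243.6   -2.2   91.3] turn needed [ 0.001  0.    -0.   ] F inc [-0.1 -0.2  0.2] open 45.0 grip 0.0 q [ 0.13 -0.1   1.92 -0.    1.33 -0.01]
2315 [-244.96324497    3.20031134   60.44003912] [-239.00329447   44.97850135   63.52359267] [-251.0040349   -44.92818863   55.01768513]
```

Aligned with the left bar, so I'll descend 88 mm and grip as before.

Request:
jog_arm --series '[[[2, -1, 15, 0, 0, 0, 45], [0, 0, 22, 0, 0, 0, 45], [0, 0, 22, 0, 0, 0, 45], [0, 0, 17, 0, 0, 0, 45], [0, 0, 9, 0, 0, 0, 45], [0, 0, 3, 0, 0, 0, 45], [0, 0, 0, 0, 0, 0, 45], [0, 0, 0, 0, 0, 0, 45], [0, 0, 0, 0, 0, 0, 20], [0, 0, 0, 0, 0, 0, 0]]]'

```text
time_s: 24.8
eef_pos: [0.414, 0.174, 0.1036]
eef_rot: [0.0, 0.657, 0.754, 0.0]
wrist_force: [0.2, 0.0, -0.3]
opening: 0.198
grasp_force: 0.0
```

Request:
jog_arm --series '[[[0, 0, 0, 0, 0, 0, 0], [0, 0, 0, 0, 0, 0, 0], [0, 0, 0, 0, 0, 0, 0], [0, 0, 0, 0, 0, 0, 0], [0, 0, 0, 0, 0, 0, 0], [0, 0, 0, 0, 0, 0, 0], [0, 0, 0, 0, 0, 0, 0], [0, 0, 0, 0, 0, 0, 0], [0, 0, 0, 0, 0, 0, 0], [0, 0, 0, 0, 0, 0, 0]]]'

```text
time_s: 25.8
eef_pos: [0.4145, 0.174, 0.1037]
eef_rot: [0.001, 0.657, 0.754, 0.001]
wrist_force: [1.7, 0.4, 5.5]
opening: 0.121
grasp_force: 58.8
```

Gripped. Lifting.

Request:
jog_arm --series '[[[0, 2.5, -10, 0, 0, 0, 0], [0, 3, -10, 0, 0, 0, 0], [0, 3.3, -9.8, 0, 0, 0, 0], [0, 3.7, -9.6, 0, 0, 0, 0], [0, 4.1, -9.5, 0, 0, 0, 0], [0, 4.4, -9.3, 0, 0, 0, 0], [0, 4.8, -9.1, 0, 0, 0, 0], [0, 5.2, -8.9, 0, 0, 0, 0], [0, 5.5, -8.7, 0, 0, 0, 0], [0, 5.9, -8.4, 0, 0, 0, 0]]]'

```text
time_s: 26.8
eef_pos: [0.4537, 0.1795, 0.1958]
eef_rot: [-0.002, 0.657, 0.754, -0.002]
wrist_force: [-7.3, -0.8, -6.7]
opening: 0.114
grasp_force: 58.4
```

Request:
jog_arm --series '[[[0, 6.2, -8.2, 0, 0, 0, 0], [0, 6.6, -7.9, 0, 0, 0, 0], [0, 6.9, -7.6, 0, 0, 0, 0], [0, 7.2, -7.4, 0, 0, 0, 0], [0, 7.5, -7.1, 0, 0, 0, 0], [0, 7.8, -6.7, 0, 0, 0, 0], [0, 8, -6.4, 0, 0, 0, 0], [0, 8.3, -6.1, 0, 0, 0, 0], [0, 8.5, -5.7, 0, 0, 0, 0], [0, 0, 0, 0, 0, 0, 0]]]'

```text
time_s: 27.8
eef_pos: [0.5216, 0.1891, 0.2634]
eef_rot: [-0.0, 0.656, 0.754, -0.0]
wrist_force: [-12.6, -0.8, 11.1]
opening: 0.115
grasp_force: 59.8
```

Request:
jog_arm --series '[[[0, 0, 0, 0, 0, 0, 45], [0, 0, 0, 0, 0, 0, 60], [0, 0, 0, 0, 0, 0, 60], [0, 0, -10, 0, 0, 0, 60], [0, 0, -25, 0, 0, 0, 60], [0, 0, -25, 0, 0, 0, 60], [0, 0, -20, 0, 0, 0, 60], [0, 0, 0, 0, 0, 0, 60], [0, 0, 0, 0, 0, 0, 60], [0, 0, 0, 0, 0, 0, 60]]]'

```text
time_s: 28.8
eef_pos: [0.5214, 0.1888, 0.3381]
eef_rot: [-0.001, 0.657, 0.754, -0.001]
wrist_force: [-0.7, -0.6, 0.2]
opening: 0.706
grasp_force: 0.0
```

```bash
python3 -c "
from h import *
rel('L');lid('L','l6')"
```

```text
t 28.8 tcp rel hinge inc-frame mm (x back,y left,z up) [-135.9   -0.   238.1] turn needed [-0.002 -0.     0.   ] F inc [-0.8 -0.5  0.2] open 60.3 grip 0.0 q [ 0.13  0.06  1.47 -0.    1.62 -0.  ]
L t 28.85 lid angle med [0.771 0.785 0.801] 1291
```

Request:
jog_arm --series '[[[0, 0, 0, 0, 0, 0, 60], [0, 0, 0, 0, 0, 0, 60], [0, 0, 0, 0, 0, 0, 60], [0, 0, 0, 0, 0, 0, 60], [0, 0, 0, 0, 0, 0, 60], [0, 0, 0, 0, 0, 0, 60], [0, 0, 0, 0, 0, 0, 60], [0, 0, 0, 0, 0, 0, 60], [0, 0, 0, 0, 0, 0, 60], [0, 0, 0, 0, 0, 0, 60]]]'

```text
time_s: 29.85
eef_pos: [0.5219, 0.1889, 0.3394]
eef_rot: [0.0, 0.657, 0.754, 0.0]
wrist_force: [0.0, 0.0, -0.3]
opening: 0.704
grasp_force: 0.0
```

```bash
python3 -c "
from h import *
lid('L','l7');lid('R','l8')"
```

```text
L t 29.9 lid angle med [0.771 0.785 0.799] 1298
R t 29.95 lid angle med [0.003 0.017 0.034] 1715
```

View pics/l8.png

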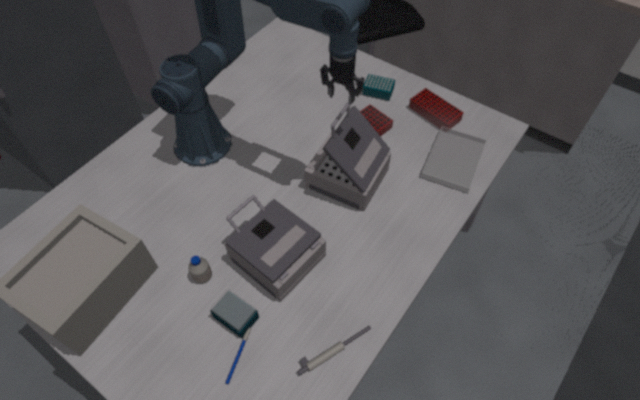

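The left lid at (350,150) stands still at about 0.77 rad. The right lid at (275,240) is closed, with the same reading as the left one had when shut. The bystanders haven't moved.

```bash
python3 -c "
from bench import ctrl
print(ctrl.hand_in())"
```

```text
the job is handed in; nothing more can be done
None
```

I've handed the job in: the right-hand incubator (at y ≈ -0.2) is the worn one; its lid sank shut and I seated it with about 12 N for two seconds, while the left lid holds and stands about half open at roughly 0.77 rad.

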